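# Lids off the stack, onto their pots

## Robot

A 6-joint arm with a two-finger parallel gripper is mounted at the origin on a cart in front of the work surface, level with it; the furniture and walls round the work are solid. World frame = base frame: x ahead of the robot, y to its left, z up, the work surface at z = 0. Lengths are in m, angles in rad, forces in N, time in s.
With the tool pointing down it reaches from about 0.375 to 0.9 m from the base axis. Payload 3.1 kg.
Tool frame: the origin (TCP) lies midway between the tips of the shut fingers; the grasp point (between the pads) lies 19 mm behind it (manip.grip_depth is the distance from the TCP to the grasp point, in m); z points along the fingers, y is the line along which they close (so a half turn about z gives the same grasp; the last joint's range is limited). The gripper opens to 85 mm and grips with 20 to 120 N. Pads are 22 mm wide; open, the fingers measure 114 mm over their backs; the gripper's body (76 mm by 85 mm) begins 54 mm behind the grasp point. The pads swing forward as they close: fully open they stand 13 mm farther back than shut.
Start: joints at [1.153, 0.527, 1.433, -0, 1.181, -0.178], TCP at [0.148, 0.607, 0.208] pointing down, gripper open.
Joint ranges: [-3.08, 3.08], [-0.75, 2.2], [0.22, 2.44], [-1.43, 4.57], [0, 2.65], [-2.85, 2.85]. Speed limits (rad/s): [2.79, 2.79, 3.14, 3.14, 3.14, 3.14].

## Interface

Orientations are given as a unit quaternion [x, y, z, w].
In Python, from station import telemetry, snapshot, manip gives the robot as it stands. The module is installed in compiled form; this text tells all that it offers.
- The arm moves only by the shell command python3 -m crank 'ROWS' [OPENING] [FORCE]. ROWS is text: rows parted by semicolons, each of 6 numbers parted by spaces: the shift along the tool's x, y, z as a fraction of full scale, then the turn, a rotation vector about the tool's x, y, z as a fraction of full scale. A call has exactly 5 rows; each row shifts and turns the commanded pose from where the row before left it, along the tool's axes as they then stand; what a row does not reach is not made up. Full scale, the value 1, is 4 cm for a shift and 90 degrees for a turn. A row lasts 1/10 s, in which the tool goes at most 50 mm and 8.59 degrees, less where a joint would pass 70% of its speed; a pose out of reach is approached as far as the arm can. A call with a number of a shift or a turn outside -1 to 1 is refused whole. A call with a gripper value outside its range is refused whole. OPENING is the opening, from -1 (shut) to 1 (fully open), set as the call begins (- or left out, the last holds). The fingers move at their own pace and stop on an object; FORCE is the grip in N (left out, the last holds). Time passes only in rows, so rows that do not move let the fingers close, or fill a call up. It gives the time, the measured TCP pose, the force, the opening and the grip force at its end, in the units of the state.
- telemetry.sense(): the state, without advancing time (a new reading comes with each control period).
- snapshot(name): name is "scene" or "top" or "wrist"; returns a dict with "image" (400x640x3 uint8, red, green, blue), "depth" (400x640 float32, m along the optical axis (not along the pixel's ray), 0 where there is no reading), "camera_matrix" (3x3 intrinsics, pixels), "rvec" (rotation vector, rad) and "tvec" (3), from world to camera coordinates, as OpenCV has them. Camera axes: x right, y down, z forward; pixel columns grow to the right and rows downward; lengths in m; the calibration is good to about 2 mm. The wrist camera is an equidistant fisheye: a pixel r from the principal point sees the ray r / f radians off the axis. A picture is of the moment at which its call begins.
- manip.sign_off(): hands the job in; it is judged then, once.
The state is a dict: "t": time; "q": joint angles; "qd": joint speeds; "tau": joint torques, N m; "tcp_pos": TCP position; "tool_rot": TCP orientation; "force": force on the tool from outside, world axes, zero at the start; "ft_torque": the same for the moment, N m; "finger_gap": opening from 0.0 (shut) to 1.0 (fully open); "gripper_force": force on a finger pad.
Only numpy, scipy, OpenCV 4.12 (cv2) and the standard library are available. Lean on these libraries where they do the work, as an engineer would, in place of code of your own. Each camera call takes 0.05 s, during which the arm holds its last target. There are 200 camera calls.

## Task

The wooden lids of the four white pots lie in one stack. Take the stack apart and put each lid on the pot of its own size, centred and fully seated with its plug in the mouth. Leave the pots standing where they are, and do not disturb the garlic and the tea glass.

Things in the scene. Friction and masses are not known exactly. Their poses are not given: they have to be found in the camera images.
- lid_small: The smallest of four round flat brown wooden lids: wooden disc 38 mm across and 18 mm thick, under it a white plug 13 mm across and 4 mm tall (22 mm in all). Loose, about 32 g; it lies on top of the stack at the start. Origin: centre of the plug's underside; z up, the wood spans z = 4 to 22 mm. Grip it across its edge.
- lid_medium: The second smallest of four round flat brown wooden lids: wooden disc 48 mm across and 18 mm thick, under it a white plug 23 mm across and 4 mm tall (22 mm in all). Loose, about 51 g; it lies inside the stack, its edge showing round the lid on it. Origin: centre of the plug's underside; z up, the wood spans z = 4 to 22 mm. Grip it across its edge.
- lid_large: The second largest of four round flat brown wooden lids: wooden disc 58 mm across and 18 mm thick, under it a white plug 33 mm across and 4 mm tall (22 mm in all). Loose, about 74 g; it lies inside the stack, its edge showing round the lid on it. Origin: centre of the plug's underside; z up, the wood spans z = 4 to 22 mm. Grip it across its edge.
- lid_largest: The largest of four round flat brown wooden lids: wooden disc 68 mm across and 18 mm thick, under it a white plug 43 mm across and 4 mm tall (22 mm in all). Loose, about 102 g; it lies at the bottom of the stack, on the worktop. Origin: centre of the plug's underside; z up, the wood spans z = 4 to 22 mm. Grip it across its edge.
- pot_small: The smallest of four open round white ceramic pots: 36 mm outside diameter, 42 mm tall, mouth 27 mm across, wall 4.5 mm. Loose, about 116 g. Origin: centre of its underside; z up. Its lid is lid_small, 2 mm wider than the pot: seated, its plug is in the mouth (7 mm play all round), its wood on the rim, its origin 38 mm above the pot's.
- pot_medium: The second smallest of four open round white ceramic pots: 46 mm outside diameter, 50 mm tall, mouth 37 mm across, wall 4.5 mm. Loose, about 184 g. Origin: centre of its underside; z up. Its lid is lid_medium, 2 mm wider than the pot: seated, its plug is in the mouth (7 mm play all round), its wood on the rim, its origin 46 mm above the pot's.
- pot_large: The second largest of four open round white ceramic pots: 56 mm outside diameter, 58 mm tall, mouth 47 mm across, wall 4.5 mm. Loose, about 269 g. Origin: centre of its underside; z up. Its lid is lid_large, 2 mm wider than the pot: seated, its plug is in the mouth (7 mm play all round), its wood on the rim, its origin 54 mm above the pot's.
- pot_largest: The largest of four open round white ceramic pots: 66 mm outside diameter, 66 mm tall, mouth 57 mm across, wall 4.5 mm. Loose, about 370 g. Origin: centre of its underside; z up. Its lid is lid_largest, 2 mm wider than the pot: seated, its plug is in the mouth (7 mm play all round), its wood on the rim, its origin 62 mm above the pot's.
- garlic: A garlic bulb, 53 mm across and 53 mm tall, loose; a bystander to be left alone. Origin: centre of its underside.
- tea_glass: A clear tea glass, 57 mm across and 86 mm tall, standing upright, loose; a bystander to be left alone. Origin: centre of its underside.
Mind the look-alikes: they are no part of the job. What is shaped like the lid_medium but green, pink or yellow is not meant.

How it is judged:
At the end, for the whole second after the job is handed in: Each lid at rest on the pot of its size: within 10 mm of the pot's axis, wood on the rim (height within 2.5 mm), level (0.08 rad); pots upright (0.08 rad) and within 30 mm of their start; garlic and tea glass within 30 mm of their start, glass upright (0.1 rad) (horizontal distance between lid_small and pot_small below 0.01 m and z of lid_small in the frame of pot_small between 0.0355 and 0.0405 m and angle between each of lid_small, pot_small, lid_medium, pot_medium, lid_large, pot_large, lid_largest, pot_largest's own z axis and vertical below 0.08 rad and distance of each of pot_small, pot_medium, pot_large, pot_largest, garlic, tea_glass from where it was at the start of the episode below 0.03 m and linear speed of each of lid_small, pot_small, lid_medium, pot_medium, lid_large, pot_large, lid_largest, pot_largest below 0.02 m/s and horizontal distance between lid_medium and pot_medium below 0.01 m and z of lid_medium in the frame of pot_medium between 0.0435 and 0.0485 m and horizontal distance between lid_large and pot_large below 0.01 m and z of lid_large in the frame of pot_large between 0.0515 and 0.0565 m and horizontal distance between lid_largest and pot_largest below 0.01 m and z of lid_largest in the frame of pot_largest between 0.0595 and 0.0645 m and angle between tea_glass's own z axis and vertical below 0.1 rad); the robot touches nothing.
It fails at once if a pot is knocked over (angle between any of pot_small, pot_medium, pot_large, pot_largest's own z axis and vertical above 0.6 rad).
It also fails if it takes over 112 s, if anything falls off the work surface, if the arm or the gripper's body presses on something with over 40 N, if the wrist force passes 120 N, or if a joint passes its speed limit or range.

## Working session

There is one attempt and no reset: what is moved stays moved. The work goes in short steps, Python scripts to look and compute and a shell command to move; the robot and the scene stay as the last step left them, time stands still between calls to the robot, and variables do not carry over. Pictures are saved under pics/ and viewed, at most 16 in all, crops included, and the job is handed in when it is done.

```bash
mkdir -p pics; cat > h.py <<'E'
import numpy as np, cv2
from station import telemetry, snapshot, manip
def snap(n,f):
    s=snapshot(n); cv2.imwrite(f'pics/{f}.png',s['image'][:,:,::-1]); np.savez(f'{f}.npz',**s); return s
def load(f): return dict(np.load(f'{f}.npz'))
def ray(s,u,v):
    R=cv2.Rodrigues(s['rvec'])[0]; K=s['camera_matrix']
    d=np.array([(u-K[0,2])/K[0,0],(v-K[1,2])/K[1,1],1.])
    return -R.T@s['tvec'].ravel(), R.T@d
def atz(s,u,v,z):
    c,d=ray(s,u,v); return c+d*(z-c[2])/d[2]
def cloud(s):
    R=cv2.Rodrigues(s['rvec'])[0]; K=s['camera_matrix']; D=s['depth']
    v,u=np.mgrid[:400,:640]; P=np.stack([(u-K[0,2])/K[0,0]*D,(v-K[1,2])/K[1,1]*D,D],-1)
    return (P-s['tvec'].ravel())@R
E
python3 - <<'E'
from h import *
for n in ('scene','top'):
    s=snap(n,n+'0'); print(n,ray(s,320,200),s['camera_matrix'][0,0])
print(telemetry.sense())
E
```

```text
scene (array([-0.63268336, -1.02677178,  0.78318753]), array([ 0.67351851,  0.59858596, -0.43386711])) 516.3273848418054
top (array([ 0.27154808, -0.09140886,  1.27960149]), array([ 0.17333606,  0.01127743, -0.98480869])) 430.7306052161355
{'t': 0.1, 'q': array([ 1.15249573e+00,  5.28368561e-01,  1.43380541e+00,  1.85123122e-05,
        1.18139544e+00, -1.78499095e-01]), 'qd': array([ 0.00203088,  0.00050337, -0.002597  ,  0.00070841, -0.00062237,
        0.00083162]), 'tau': array([-1.19872348e-04, -4.43304241e+01, -1.78584856e+01, -2.45002320e-04,
        3.93840834e-03,  8.57195744e-06]), 'tcp_pos': array([0.14811913, 0.60647197, 0.20712443]), 'tool_rot': array([ 1.19617111e-01,  9.92819606e-01, -9.42181850e-04, -2.98755408e-04]), 'force': array([-0.34785011,  0.5437877 ,  0.28692255]), 'ft_torque': array([-0.01691325, -0.05362985, -0.01146672]), 'gripper_force': 0.0, 'finger_gap': 0.9970853493207954}
```

View pics/scene0.png

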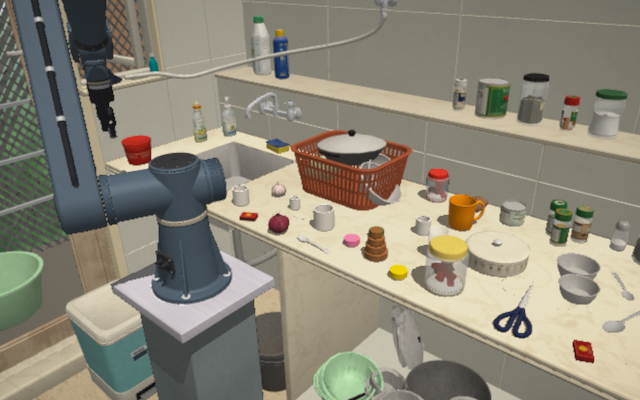

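View pics/top0.png

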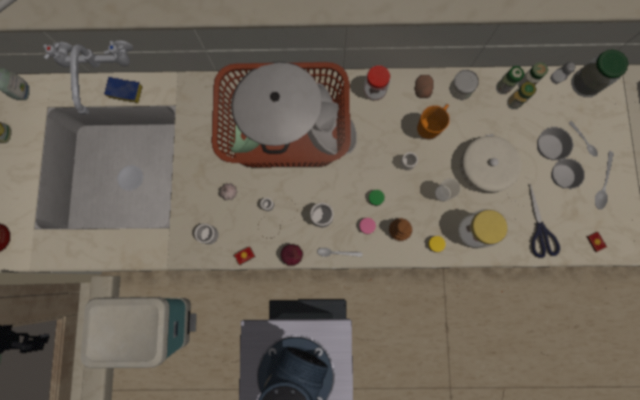

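The scene picture shows the stack at (376,243) and pots at (241,195), (295,202), (324,217) and (423,225). In the top picture the stack is at (401,229), with pots at about (205,233), (266,204), (320,214) and (409,160). The garlic is at (228,191), the tea glass at (445,190), and the look-alike lids are green (376,198), pink (367,226) and yellow (437,244). Next I'll take close crops of these.

```bash
python3 - <<'E'
from h import *
s=load('top0'); im=s['image'][:,:,::-1]
a=cv2.resize(im[180:255,190:340],None,fx=5,fy=5,interpolation=2)
b=cv2.resize(im[145:255,350:460],None,fx=5,fy=5,interpolation=2)
cv2.imwrite('pics/ta.png',a); cv2.imwrite('pics/tb.png',b)
s=load('scene0'); im=s['image'][:,:,::-1]
cv2.imwrite('pics/sa.png',np.vstack([cv2.resize(im[175:235,225:345],None,fx=5,fy=5,interpolation=2)[:300],cv2.resize(im[210:270,340:460],None,fx=5,fy=5,interpolation=2)]))
for n in ('top0','scene0'):
    s=load(n); P=cloud(s); 
    pts=[(205,233),(266,204),(320,214),(409,160),(401,229),(228,191),(445,190)] if n=='top0' else [(241,190),(295,199),(324,208),(423,220),(376,230)]
    for u,v in pts: print(n,u,v,P[v,u].round(3), atz(s,u,v,.05).round(3))
E
```

```text
top0 205 233 [0.401 0.267 0.003] [0.396 0.254 0.05 ]
top0 266 204 [0.485 0.085 0.008] [0.478 0.079 0.05 ]
top0 320 214 [ 0.453 -0.076  0.009] [ 0.447 -0.077  0.05 ]
top0 409 160 [ 0.616 -0.349  0.007] [ 0.604 -0.34   0.05 ]
top0 401 229 [ 0.397 -0.301  0.09 ] [ 0.401 -0.308  0.05 ]
top0 228 191 [0.519 0.192 0.045] [0.518 0.191 0.05 ]
top0 445 190 [ 0.522 -0.452  0.007] [ 0.513 -0.44   0.05 ]
scene0 241 190 [0.412 0.269 0.039] [0.396 0.249 0.05 ]
scene0 295 199 [0.47  0.064 0.043] [0.46  0.054 0.05 ]
scene0 324 208 [ 0.474 -0.06   0.047] [ 0.469 -0.064  0.05 ]
scene0 423 220 [ 0.625 -0.331  0.031] [ 0.594 -0.349  0.05 ]
scene0 376 230 [ 0.404 -0.311  0.085] [ 0.455 -0.275  0.05 ]
```

View pics/ta.png

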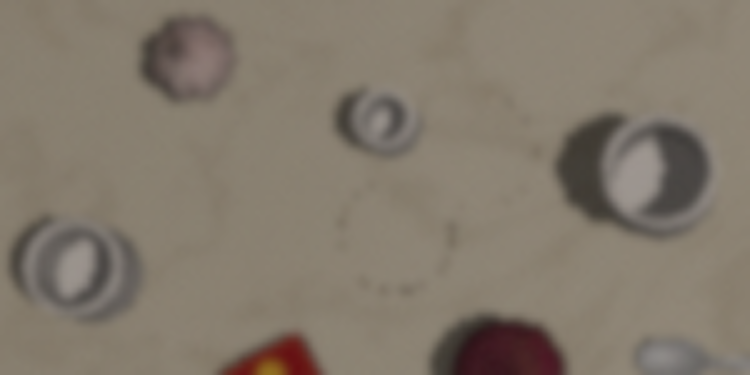

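View pics/tb.png

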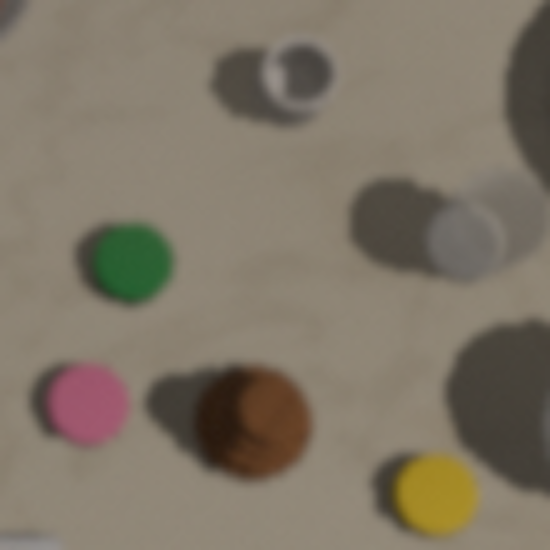

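View pics/sa.png

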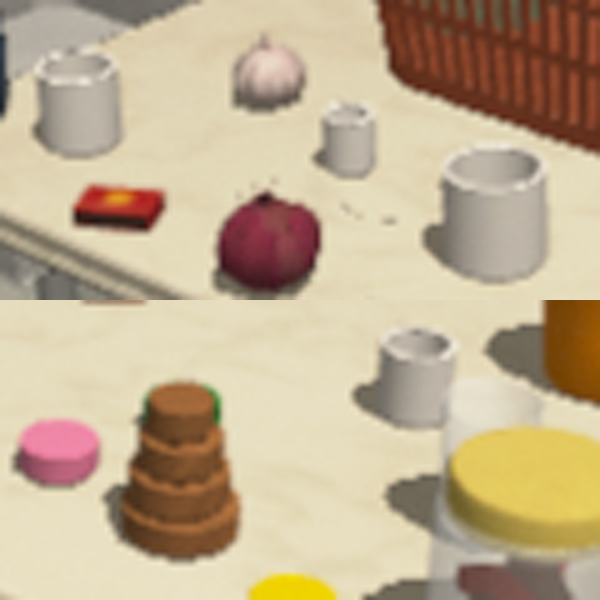

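The crops show the pots, by rim width: large at (204,233), small at (267,204), largest at (321,214) and medium at (410,160). The brown stack is at (400,229). The candidates for lid_medium were green (376,198), pink (367,226) and yellow (437,244). All three are the wrong colour, so I take the brown stack. Next I'll fit the centres from the depth clouds and cross-check them between the two cameras.

```bash
cat >> h.py <<'E'
from scipy.optimize import least_squares
def fit(P,xy,r,z0,z1,rs,outer=None):
    """robust disc/ring centre from the cloud points in a height band"""
    Q=P.reshape(-1,3); Q=Q[(np.hypot(*(Q[:,:2]-xy).T)<rs)&(Q[:,2]>z0)&(Q[:,2]<z1)]
    if len(Q)<6: return None
    f=least_squares(lambda c:np.hypot(*(Q[:,:2]-c).T)-r,xy,loss='soft_l1',f_scale=.002)
    return f.x.round(4),len(Q),Q[:,2].mean().round(4),Q[:,:2].mean(0).round(4)
E
python3 - <<'E'
from h import *
pots=dict(small=((.480,.081),.042,.036,(266.7,204.3)),medium=((.604,-.340),.050,.046,(409.2,159.6)),large=((.397,.256),.058,.056,(204,232.2)),largest=((.449,-.082),.066,.066,(321.2,213.6)))
T,S=load('top0'),load('scene0')
for k,(xy,h,d,px) in pots.items():
    print(k,'px',atz(T,*px,h)[:2].round(4))
    for n,s in(('top',T),('scene',S)):
        print('  ',n,fit(cloud(s),xy,d/2-.00225,h-.006,h+.01,d/2+.012))
for n,s in(('top',T),('scene',S)):
    P=cloud(s)
    for i,(r) in enumerate((.034,.029,.024,.019)):
        print('lid',n,i,fit(P,(.40,-.305),r,.022*i+.004,.022*i+.019,.05))
    print(fit(P,(.40,-.305),.01,.080,.1,.05))
    Q=P.reshape(-1,3);Q=Q[(np.hypot(Q[:,0]-.4,Q[:,1]+.305)<.05)&(Q[:,2]>.015)]; print(np.histogram(Q[:,2],np.arange(.015,.1,.005)))
E
```

```text
small px [0.4785 0.0784]
   top (array([0.4807, 0.0789]), 56, np.float64(0.0404), array([0.4808, 0.0793]))
   scene (array([0.4796, 0.08  ]), 30, np.float64(0.0389), array([0.4803, 0.0798]))
medium px [ 0.6055 -0.3408]
   top (array([ 0.6053, -0.3424]), 72, np.float64(0.0492), array([ 0.6055, -0.3431]))
   scene (array([ 0.6053, -0.3418]), 43, np.float64(0.0468), array([ 0.6061, -0.3401]))
large px [0.3973 0.2542]
   top (array([0.3939, 0.253 ]), 101, np.float64(0.0567), array([0.3941, 0.2534]))
   scene (array([0.3949, 0.2539]), 54, np.float64(0.0549), array([0.3929, 0.2528]))
largest px [ 0.4458 -0.0806]
   top (array([ 0.4447, -0.0819]), 110, np.float64(0.0655), array([ 0.4454, -0.0827]))
   scene (array([ 0.4441, -0.0817]), 72, np.float64(0.0633), array([ 0.4434, -0.0809]))
lid top 0 (array([ 0.4029, -0.312 ]), 58, np.float64(0.0108), array([ 0.3891, -0.2943]))
lid top 1 (array([ 0.4029, -0.3115]), 31, np.float64(0.0354), array([ 0.3964, -0.2949]))
lid top 2 (array([ 0.4028, -0.3126]), 23, np.float64(0.0567), array([ 0.395 , -0.3006]))
lid top 3 (array([ 0.403 , -0.3116]), 30, np
[... 309 characters left out ...]
65, 0.07 , 0.075, 0.08 , 0.085, 0.09 , 0.095]))
lid scene 0 (array([ 0.4051, -0.3089]), 124, np.float64(0.0128), array([ 0.3842, -0.3226]))
lid scene 1 (array([ 0.4048, -0.3077]), 108, np.float64(0.0342), array([ 0.3882, -0.3204]))
lid scene 2 (array([ 0.4046, -0.309 ]), 84, np.float64(0.0569), array([ 0.3897, -0.3186]))
lid scene 3 (array([ 0.4042, -0.3078]), 78, np.float64(0.079), array([ 0.3948, -0.3152]))
(array([ 0.4006, -0.312 ]), 92, np.float64(0.0853), array([ 0.4005, -0.3113]))
(array([74, 41, 27, 29, 36, 65, 21, 24, 25, 56, 21, 20, 23, 35, 57,  0]), array([0.015, 0.02 , 0.025, 0.03 , 0.035, 0.04 , 0.045, 0.05 , 0.055,
       0.06 , 0.065, 0.07 , 0.075, 0.08 , 0.085, 0.09 , 0.095]))
```

```bash
python3 -m crank '0 0 0 0 0 -0.0763;0 0 0 0 0 -0.0763;0 0 0 0 0 0;0 0 0 0 0 0;0 0 0 0 0 0' 0.45 30
python3 -m crank '-0.5 -0.6 0 0 0 0;-0.5 -0.6 0 0 0 0;-0.5 -0.6 0 0 0 0;-0.5 -0.6 0 0 0 0;-0.5 -0.6 0 0 0 0'
```

```text
t: 0.6
tcp_pos: [0.1483, 0.607, 0.2078]
tool_rot: [0.001, 1.0, -0.0, -0.0]
force: [0.5, 0.5, 0.5]
finger_gap: 0.724
gripper_force: 0.0
t: 1.1
tcp_pos: [0.2491, 0.4862, 0.2081]
tool_rot: [0.001, 1.0, 0.0, 0.0]
force: [0.5, 0.3, -0.2]
finger_gap: 0.726
gripper_force: 0.0
```

```bash
python3 -m crank '-0.5 -0.6 0 0 0 0;-0.5 -0.6 0 0 0 0;-0.5 -0.6 0 0 0 0;-0.5 -0.6 0 0 0 0;-0.5 -0.6 0 0 0 0' >/dev/null
python3 -m crank '-0.5 -0.6 0 0 0 0;-0.5 -0.6 0 0 0 0;-0.5 -0.6 0 0 0 0;-0.5 -0.6 0 0 0 0;-0.5 -0.6 0 0 0 0'
python3 -m crank '0 -0.9 0 0 0 0;0 -0.9 0 0 0 0;0 -0.9 0 0 0 0;0 -0.9 0 0 0 0;0 -0.9 0 0 0 0'
python3 -m crank '0 -0.9 0 0 0 0;0 -0.9 0 0 0 0;0 -0.9 0 0 0 0;0 -0.9 0 0 0 0;0 0 0 0 0 0'
python3 - <<'E'
from h import *
s=snap('wrist','w1'); print(s['camera_matrix'],s['rvec'].ravel(),s['tvec'].ravel(),telemetry.sense()['q'])
E
```

```text
t: 2.1
tcp_pos: [0.4492, 0.246, 0.2082]
tool_rot: [0.001, 1.0, 0.0, 0.0]
force: [1.0, 0.3, -0.2]
finger_gap: 0.728
gripper_force: 0.0
t: 2.6
tcp_pos: [0.4484, 0.0657, 0.2082]
tool_rot: [0.001, 1.0, -0.0, 0.0]
force: [0.7, 1.0, 0.1]
finger_gap: 0.727
gripper_force: 0.0
t: 3.1
tcp_pos: [0.4496, -0.0811, 0.2084]
tool_rot: [0.003, 1.0, -0.001, 0.001]
force: [0.2, -0.1, 0.3]
finger_gap: 0.726
gripper_force: 0.0
[[309.70691629   0.         324.89082003]
 [  0.         309.70691629 199.67677597]
 [  0.           0.           1.        ]] [-2.0647197  -2.05194721 -0.30729472] [ 0.07931472 -0.46936335  0.2463695 ] [-4.20157500e-01  3.00032663e-01  1.84193802e+00  1.24269437e-05
  9.98697639e-01 -1.98568402e+00]
```

View pics/w1.png

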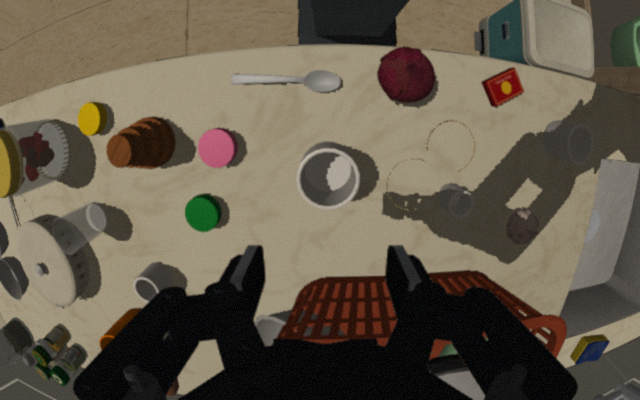

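The wrist view shows the largest pot at (328,177), the stack's top lid at (119,151), and the pink and green look-alikes at (217,147) and (203,213). I'll use it as the second view to check height and place, by triangulating with the top view.

```bash
cat >> h.py <<'E'
def wray(s,u,v):
    R=cv2.Rodrigues(s['rvec'])[0]
    p=cv2.fisheye.undistortPoints(np.array([[[u,v]]],float),s['camera_matrix'],np.zeros(4))[0,0]
    return -R.T@s['tvec'].ravel(), R.T@np.array([*p,1.])
def watz(s,u,v,z):
    c,d=wray(s,u,v); return c+d*(z-c[2])/d[2]
def tri(a,b):
    A=[];B=[]
    for c,d in(a,b):
        d=d/np.linalg.norm(d); M=np.eye(3)-np.outer(d,d); A.append(M);B.append(M@c)
    return np.linalg.lstsq(np.vstack(A),np.hstack(B),rcond=None)[0]
E
python3 - <<'E'
from h import *
w=load('w1');t=load('top0')
print(tri(wray(w,328.5,178),ray(t,321.2,213.6)),tri(wray(w,119.5,151),ray(t,402.8,227.0)))
print(watz(w,328.5,178,.066),watz(w,119.5,151,.088))
im=w['image'][:,:,::-1]
cv2.imwrite('pics/w1c.png',np.hstack([cv2.resize(im[100:190,70:190],None,fx=4,fy=4,interpolation=2),cv2.resize(im[130:220,288:368],None,fx=4,fy=4,interpolation=2)]))
E
```

```text
[ 0.44363269 -0.07960795  0.0814508 ] [ 0.40480909 -0.30675957  0.08670419]
[ 0.44727194 -0.07840913  0.066     ] [ 0.40672959 -0.30591407  0.088     ]
```

View pics/w1c.png

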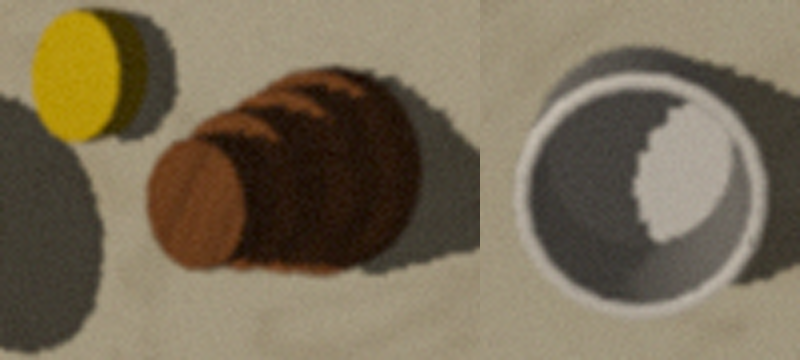

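The crop confirms the brown stack's top disc at wrist pixel (119,151) and the largest pot's rim at (328,178). That agrees with the other views to within about 3 mm. Moving above the stack.

```bash
python3 -m crank '0.14 -0.7125 0 0 0 0;0.14 -0.7125 0 0 0 0;0.14 -0.7125 0 0 0 0;0.14 -0.7125 0 0 0 0;0.14 -0.7125 0 0 0 0'
python3 -m crank '0.14 -0.7125 0 0 0 0;0.14 -0.7125 0 0 0 0;0.14 -0.7125 0 0 0 0;0 0 0 0 0 0;0 0 0 0 0 0'
python3 - <<'E'
from h import *
s=snap('wrist','w2'); im=s['image'][:,:,::-1]
cv2.imwrite('pics/w2c.png',cv2.resize(im[60:300,200:440],None,fx=2.5,fy=2.5,interpolation=2))
print(telemetry.sense()['tcp_pos'],telemetry.sense()['q'])
for z in(.088,.022):
  R=cv2.Rodrigues(s['rvec'])[0]; c=R@np.array([.403,-.310,z])+s['tvec'].ravel()
  print(z,cv2.fisheye.projectPoints(c.reshape(1,1,3),np.zeros(3),np.zeros(3),s['camera_matrix'],np.zeros(4))[0])
E
```

```text
t: 3.65
tcp_pos: [0.4202, -0.219, 0.208]
tool_rot: [-0.0, 1.0, 0.0, -0.0]
force: [0.4, -0.4, -0.1]
finger_gap: 0.728
gripper_force: 0.0
t: 4.15
tcp_pos: [0.4036, -0.3039, 0.2078]
tool_rot: [0.0, 1.0, 0.001, -0.0]
force: [-0.7, -0.1, 0.8]
finger_gap: 0.723
gripper_force: 0.0
[ 0.40350524 -0.30324189  0.20777351] [-8.66578800e-01  3.67507262e-01  1.72866266e+00  6.80321930e-04
  1.04717497e+00 -2.43795123e+00]
0.088 [[[318.99573346 185.57480089]]]
0.022 [[[319.987527  171.4064391]]]
```

View pics/w2c.png

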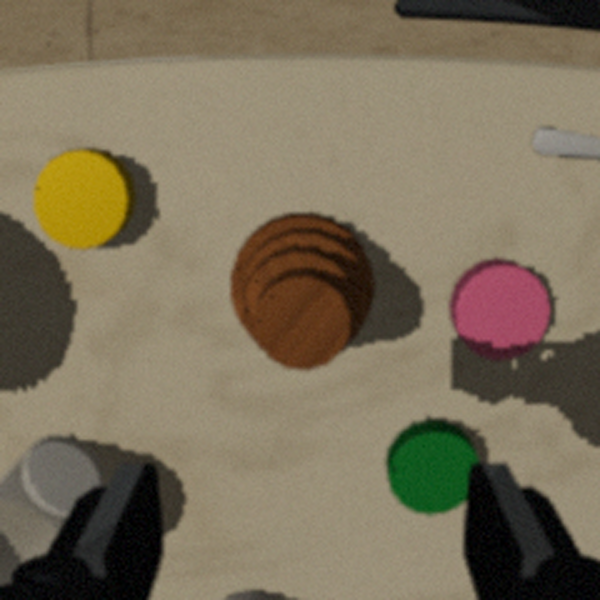

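The crop shows the top disc at crop (305,321), wrist pixel (322,188), with the larger edges round it. The stack is neat and its axis is at about (0.4045, -0.308). Descending to the top lid.

```bash
python3 -m crank '-0.025 -0.1 0.6 0 0 0;0 0 0.6 0 0 0;0 0 0.6 0 0 0;0 0 0.6 0 0 0;0 0 0.4 0 0 0'
python3 -m crank '0 0 0.35 0 0 0;0 0 0.35 0 0 0;0 0 0 0 0 0;0 0 0 0 0 0;0 0 0 0 0 0'
```

```text
t: 4.7
tcp_pos: [0.4043, -0.3062, 0.0947]
tool_rot: [-0.001, 1.0, 0.001, -0.001]
force: [-0.2, -1.0, -0.1]
finger_gap: 0.723
gripper_force: 0.0
t: 5.2
tcp_pos: [0.4051, -0.3086, 0.0688]
tool_rot: [-0.0, 1.0, -0.0, 0.0]
force: [-0.1, 0.4, 0.7]
finger_gap: 0.722
gripper_force: 0.0
```

```bash
python3 -m crank '0 0 0 0 0 0;0 0 0 0 0 0;0 0 0 0 0 0;0 0 0 0 0 0;0 0 0 0 0 0' -1 30
python3 -m crank '0 0 0 0 0 0;0 0 0 0 0 0;0 0 -0.1 0 0 0;0 0 -0.2 0 0 0;0 0 -0.3 0 0 0'
python3 -m crank '0 0 -0.5 0 0 0;0 0 -0.6 0 0 0;0 0 -0.6 0 0 0;0 0 -0.3 0 0 0;0 0 0 0 0 0'
python3 - <<'E'
from h import *
s=snap('wrist','w3'); im=s['image'][:,:,::-1]
cv2.imwrite('pics/w3c.png',im[100:400,170:470])
print(telemetry.sense()['tcp_pos'])
P=cloud(snap('top','top1'))
for i,r in enumerate((.034,.029,.024)): print(fit(P,(.404,-.308),r,.022*i+.004,.022*i+.019,.045))
E
```

```text
t: 5.7
tcp_pos: [0.4045, -0.309, 0.0681]
tool_rot: [0.0, 1.0, -0.0, 0.0]
force: [-0.1, 0.3, -1.0]
finger_gap: 0.002
gripper_force: 0.0
t: 6.2
tcp_pos: [0.4043, -0.3087, 0.0924]
tool_rot: [0.0, 1.0, 0.0, -0.0]
force: [0.6, -0.2, 1.2]
finger_gap: -0.001
gripper_force: 0.0
t: 6.7
tcp_pos: [0.4057, -0.3102, 0.1749]
tool_rot: [-0.0, 1.0, -0.002, 0.002]
force: [0.8, -0.3, 0.1]
finger_gap: 0.0
gripper_force: 0.0
[ 0.40501188 -0.3094634   0.17361471]
None
None
None
```

View pics/w3c.png

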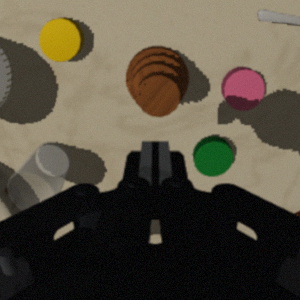

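The crop shows an empty, shut gripper at crop (155,150), and the stack still whole at crop (157,85). The grasp missed without touching anything. I'll check where the tips really are against the calibration.

```bash
python3 - <<'E'
from h import *
s=load('w3'); st=telemetry.sense(); print(st['tcp_pos'],st['tool_rot'],manip.grip_depth)
R=cv2.Rodrigues(s['rvec'])[0]
print('cam',-R.T@s['tvec'].ravel(),R[2])
def pr(p):
  c=R@np.array(p)+s['tvec'].ravel()
  return cv2.fisheye.projectPoints(c.reshape(1,1,3),np.zeros(3),np.zeros(3),s['camera_matrix'],np.zeros(4))[0].ravel()
print('tcp',pr([.405,-.3095,.1736]),'stack top',pr([.4045,-.308,.088]),'d tip',s['depth'][240:300:10,326])
c,d=wray(s,157+170,105+100); d/=np.linalg.norm(d)
print(watz(s,327,205,.088), watz(s,327,205,.066))
t=load('top1');P=cloud(t);Q=P.reshape(-1,3);print(pr)
m=(np.hypot(Q[:,0]-.404,Q[:,1]+.308)<.1)&(Q[:,2]>.1);print(m.sum())
cv2.imwrite('pics/t1c.png',np.hstack([cv2.resize(t['image'][170:270,350:450,::-1],None,fx=4,fy=4,interpolation=2),cv2.resize(snap('scene','scene1')['image'][190:290,330:430,::-1],None,fx=4,fy=4,interpolation=2)]))
E
```

```text
[ 0.40449584 -0.30883232  0.1725924 ] [ 2.72508462e-05  9.99999887e-01 -3.56114441e-04  3.13818334e-04] 0.0187
cam [ 0.33086405 -0.30993074  0.34072446] [ 0.29712396 -0.00499829 -0.95482583]
tcp [327.11683979 235.55437994] stack top [328.71761706 194.05629184] d tip [0.37213784 0.14060584 0.13179286 0.12452506 0.12019641 0.12133804]
[ 0.41429521 -0.3094425   0.088     ] [ 0.421558   -0.30939999  0.066     ]
<function pr at 0x7f0936f977e0>
3897
```

View pics/t1c.png

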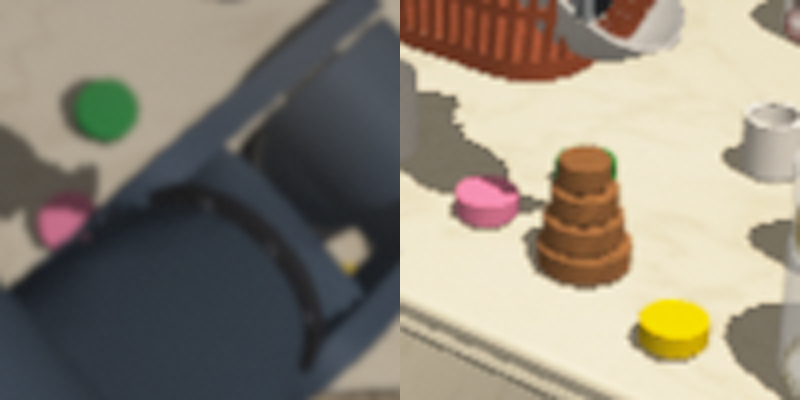

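```bash
python3 - <<'E'
from h import *
s=load('w3');R=cv2.Rodrigues(s['rvec'])[0]
for u in (317,327,337):
  for v in range(238,262,3):
    D=s['depth'][v,u]; c,d=wray(s,u,v)
    print(u,v,D.round(3),(c+d*D).round(4))
E
```

```text
317 238 0.372 [ 0.4856 -0.3213 -0.0008]
317 241 0.372 [ 0.489  -0.3213  0.0006]
317 244 0.147 [ 0.3949 -0.3144  0.2064]
317 247 0.144 [ 0.3949 -0.3143  0.2096]
317 250 0.141 [ 0.3949 -0.3142  0.2128]
317 253 0.139 [ 0.3952 -0.3142  0.2153]
317 256 0.136 [ 0.3952 -0.3141  0.2182]
317 259 0.132 [ 0.3947 -0.314   0.2219]
327 238 0.371 [ 4.851e-01 -3.092e-01  4.000e-04]
327 241 0.372 [ 4.891e-01 -3.092e-01  4.000e-04]
327 244 0.147 [ 0.3947 -0.3096  0.2069]
327 247 0.144 [ 0.395  -0.3096  0.2094]
327 250 0.141 [ 0.3946 -0.3096  0.2134]
327 253 0.139 [ 0.3951 -0.3096  0.2155]
327 256 0.136 [ 0.395  -0.3096  0.2186]
327 259 0.133 [ 0.3952 -0.3096  0.2211]
337 238 0.372 [ 4.854e-01 -2.971e-01 -4.000e-04]
337 241 0.372 [ 4.893e-01 -2.971e-01 -1.000e-04]
337 244 0.146 [ 0.3945 -0.3049  0.2072]
337 247 0.143 [ 0.3945 -0.305   0.2104]
337 250 0.14 [ 0.3946 -0.3051  0.2135]
337 253 0.139 [ 0.3954 -0.3051  0.215 ]
337 256 0.136 [ 0.3951 -0.3052  0.2184]
337 259 0.132 [ 0.3947 -0.3053  0.222 ]
```

```bash
cat >> h.py <<'E'
def wcloud(s):
    R=cv2.Rodrigues(s['rvec'])[0]; v,u=np.mgrid[:400,:640]
    p=cv2.fisheye.undistortPoints(np.stack([u,v],-1).reshape(-1,1,2).astype(float),s['camera_matrix'],np.zeros(4)).reshape(400,640,2)
    D=s['depth']; return (np.dstack([p*D[...,None],D])-s['tvec'].ravel())@R
E
python3 - <<'E'
from h import *
for f,z in(('w1',.2084),('w2',.2078),('w3',.1736)):
    s=load(f);P=wcloud(s);D=s['depth'];m=(D>.05)&(D<.16)
    c=-cv2.Rodrigues(s['rvec'])[0].T@s['tvec'].ravel()
    Q=P[m]; k=Q[:,2].argsort()[:8]; print(f,'cam-tcp',c[2]-z,'lowest',Q[k].mean(0), Q[:,2].min()-z)
    for sg in(-1,1):
        q=Q[np.sign(Q[:,1]-c[1])==sg]; k=q[:,2].argsort()[:30]; print(q[k].mean(0), q[k][:,1].min(),q[k][:,1].max())
E
```

```text
w1 cam-tcp 0.1659378078247448 lowest [ 0.45397956 -0.07386875  0.23764776] 0.028994463842597296
[ 0.45091173 -0.11260115  0.23875124] -0.11305582396153184 -0.11206632672078137
[ 0.45202821 -0.05073861  0.23840296] -0.051165901800393904 -0.05030586758587366
w2 cam-tcp 0.1661170359012272 lowest [ 0.40655774 -0.30468888  0.23645944] 0.027887620405690372
[ 0.40518644 -0.335583    0.23774147] -0.3360602405023384 -0.33513926475445055
[ 0.40594887 -0.27361371  0.23781477] -0.2740069626504185 -0.2732667312413095
w3 cam-tcp 0.1671244578870776 lowest [ 0.3953602  -0.31127605  0.20314354] 0.02923301176007842
[ 0.39530336 -0.31375726  0.20431439] -0.32232255058989706 -0.31010849635391347
[ 0.39537418 -0.30661704  0.20451198] -0.30962676492463986 -0.2988868869695105
```

The depth image shows the fingertips about 29 mm above the reported TCP, both open and shut. That explains the empty close, so I'll use tip height = TCP + 0.029. Opening again and descending in steps, watching the force.

```bash
python3 -m crank '0 0 0 0 0 0;0 0 0.5 0 0 0;0 0 0.5 0 0 0;0 0 0.5 0 0 0;0 0 0 0 0 0' 0.45 30
python3 -m crank '0 0 0.4 0 0 0;0 0 0.4 0 0 0;0 0 0.3 0 0 0;0 0 0 0 0 0;0 0 0 0 0 0'
python3 -m crank '0 0 0.2 0 0 0;0 0 0.2 0 0 0;0 0 0.2 0 0 0;0 0 0.07 0 0 0;0 0 0 0 0 0'
python3 - <<'E'
from h import *
s=snap('wrist','w4'); im=s['image'][:,:,::-1]
cv2.imwrite('pics/w4c.png',cv2.resize(im[120:320,210:450],None,fx=2.5,fy=2.5,interpolation=2))
print(telemetry.sense()['tcp_pos'])
P=wcloud(s);D=s['depth'];Q=P[(D>.05)&(D<.155)];c=-cv2.Rodrigues(s['rvec'])[0].T@s['tvec'].ravel()
for sg in(-1,1):
    q=Q[(np.sign(Q[:,1]-c[1])==sg)&(abs(Q[:,1]-c[1])>.027)]; k=q[:,2].argsort()[:30]; print(q[k].mean(0))
E
```

```text
t: 7.35
tcp_pos: [0.4027, -0.3069, 0.1091]
tool_rot: [0.0, 1.0, 0.003, -0.002]
force: [-0.1, 0.1, -0.9]
finger_gap: 0.724
gripper_force: 0.0
t: 7.85
tcp_pos: [0.4046, -0.309, 0.0682]
tool_rot: [0.0, 1.0, 0.0, -0.0]
force: [-0.8, -0.4, -0.0]
finger_gap: 0.725
gripper_force: 0.0
t: 8.35
tcp_pos: [0.4042, -0.3086, 0.0405]
tool_rot: [0.0, 1.0, 0.001, -0.0]
force: [1.1, -0.1, -0.1]
finger_gap: 0.728
gripper_force: 0.0
[ 0.40437349 -0.30876184  0.04086393]
[ 0.35159434 -0.51509983  0.05217055]
[ 0.40642288 -0.27820869  0.07030217]
```

View pics/w4c.png

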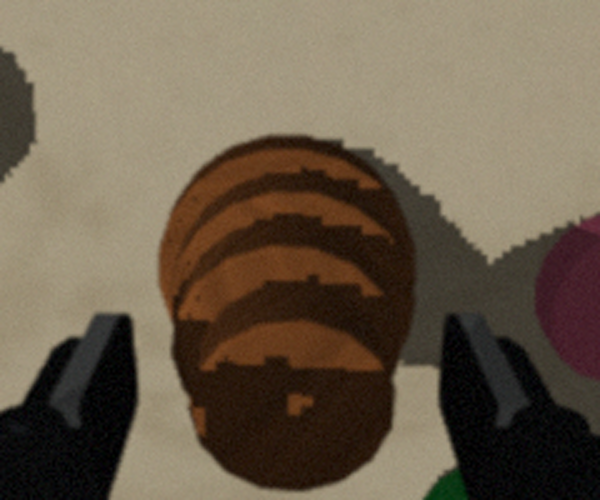

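The crop shows the fingers straddling the top lid. The inner pads are at crop x 135 and 440, the lid spans about 195–392, and the tips stand at z≈0.070. Closing.

```bash
python3 -m crank '0 0 0 0 0 0;0 0 0 0 0 0;0 0 0 0 0 0;0 0 0 0 0 0;0 0 0 0 0 0' -1 30
python3 -m crank '0 0 0 0 0 0;0 0 -0.1 0 0 0;0 0 -0.2 0 0 0;0 0 -0.3 0 0 0;0 0 -0.3 0 0 0'
python3 -m crank '0 0 -0.5 0 0 0;0 0 -0.6 0 0 0;0 0 -0.5 0 0 0;0 0 0 0 0 0;0 0 0 0 0 0'
python3 - <<'E'
from h import *
s=snap('wrist','w5'); P=wcloud(s)
for i,r in enumerate((.034,.029,.024)): print(fit(P,(.404,-.308),r,.022*i+.004,.022*i+.0195,.045), fit(P,(.404,-.308),r,.022*i+.0195,.022*i+.026,.045))
im=s['image'][:,:,::-1]
cv2.imwrite('pics/w5c.png',cv2.resize(im[120:320,210:450],None,fx=2,fy=2,interpolation=2))
E
```

```text
t: 8.9
tcp_pos: [0.4045, -0.3082, 0.0417]
tool_rot: [0.0, 1.0, 0.0, -0.0]
force: [0.1, 3.2, 5.4]
finger_gap: 0.429
gripper_force: 31.8
t: 9.4
tcp_pos: [0.4046, -0.3093, 0.0783]
tool_rot: [0.0, 1.0, -0.0, 0.0]
force: [0.1, -0.2, -0.4]
finger_gap: 0.427
gripper_force: 30.0
t: 9.9
tcp_pos: [0.4046, -0.3092, 0.142]
tool_rot: [0.0, 1.0, -0.001, 0.001]
force: [0.4, -0.3, -0.8]
finger_gap: 0.426
gripper_force: 30.1
(array([ 0.4075, -0.3095]), 111, np.float64(0.0125), array([ 0.3768, -0.3097])) (array([ 0.4105, -0.3085]), 614, np.float64(0.0221), array([ 0.3885, -0.3142]))
(array([ 0.407 , -0.3085]), 123, np.float64(0.0345), array([ 0.3825, -0.3091])) (array([ 0.4098, -0.3096]), 639, np.float64(0.044), array([ 0.3915, -0.3036]))
(array([ 0.4065, -0.3098]), 155, np.float64(0.0562), array([ 0.3857, -0.3092])) (array([ 0.4132, -0.3098]), 2501, np.float64(0.0662), array([ 0.4051, -0.3098]))
```

View pics/w5c.png

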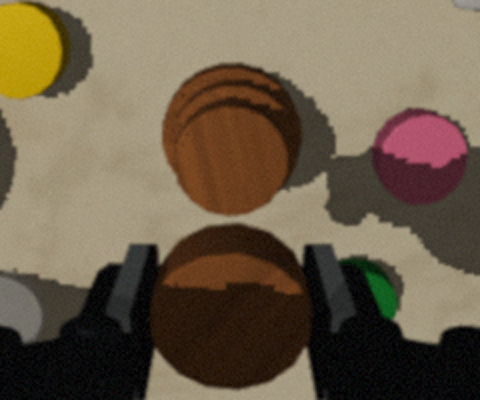

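The small lid is held at crop (231,305). The stack below is undisturbed, with its top lid at crop (230,160). Carrying it to the small pot.

```bash
python3 -m crank '-0.125 0.647 0 0 0 0;-0.125 0.647 0 0 0 0;-0.125 0.647 0 0 0 0;-0.125 0.647 0 0 0 0;-0.125 0.647 0 0 0 0' >/dev/null
python3 -m crank '-0.125 0.647 0 0 0 0;-0.125 0.647 0 0 0 0;-0.125 0.647 0 0 0 0;-0.125 0.647 0 0 0 0;-0.125 0.647 0 0 0 0' >/dev/null
python3 -m crank '-0.125 0.647 0 0 0 0;-0.125 0.647 0 0 0 0;-0.125 0.647 0 0 0 0;-0.125 0.647 0 0 0 0;-0.125 0.647 0 0 0 0' 
python3 -m crank '0 0 0.5 0 0 0;0 0 0.5 0 0 0;0 0 0.5 0 0 0;0 0 0.3 0 0 0;0 0 0 0 0 0'
python3 - <<'E'
from h import *
s=snap('wrist','w6'); P=wcloud(s); print(telemetry.sense()['tcp_pos'])
print(fit(P,(.480,.079),.01575,.037,.046,.03))
P=cloud(snap('scene','s2')); print(fit(P,(.480,.079),.01575,.034,.046,.03)); print(fit(P,(.480,.079),.019,.085,.11,.03))
im=s['image'][:,:,::-1]
cv2.imwrite('pics/w6c.png',cv2.resize(im[120:320,210:450],None,fx=2,fy=2,interpolation=2))
E
```

```text
t: 11.45
tcp_pos: [0.4787, 0.0804, 0.14]
tool_rot: [0.0, 1.0, 0.0, -0.001]
force: [-0.4, 0.5, 0.1]
finger_gap: 0.43
gripper_force: 30.1
t: 11.95
tcp_pos: [0.4772, 0.0794, 0.0667]
tool_rot: [0.0, 1.0, 0.0, -0.003]
force: [0.1, -0.2, -0.8]
finger_gap: 0.426
gripper_force: 30.1
[0.47811032 0.07933977 0.06772349]
(array([0.484 , 0.0818]), 623, np.float64(0.0415), array([0.4754, 0.0826]))
(array([0.4802, 0.0791]), 41, np.float64(0.0381), array([0.4801, 0.0793]))
(array([0.4779, 0.0778]), 66, np.float64(0.1014), array([0.4677, 0.0748]))
```

View pics/w6c.png

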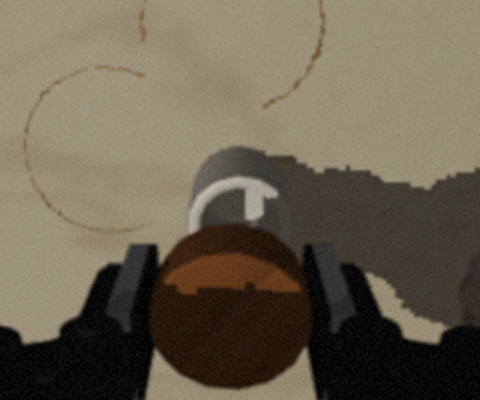

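The held lid is at crop (231,305) and the pot rim at crop (240,200), so the pot sits about 1–3 mm further in +y. I'll correct by 1.5 mm and lower.

```bash
python3 -m crank '-0.04 0.04 0.3 0 0 0;0 0 0.4 0 0 0;0 0 0.4 0 0 0;0 0 0.2 0 0 0;0 0 0 0 0 0'
python3 -m crank '0 0 0.03 0 0 0;0 0 0.03 0 0 0;0 0 0.03 0 0 0;0 0 0.03 0 0 0;0 0 0 0 0 0'
```

```text
t: 12.55
tcp_pos: [0.4813, 0.0812, 0.0172]
tool_rot: [0.0, 1.0, 0.0, 0.0]
force: [-1.4, 1.4, 5.4]
finger_gap: 0.429
gripper_force: 33.1
t: 13.05
tcp_pos: [0.4822, 0.082, 0.0156]
tool_rot: [0.001, 1.0, 0.001, 0.002]
force: [-3.7, 4.7, 27.7]
finger_gap: 0.429
gripper_force: 44.8
```

```bash
python3 -m crank '0 0 -0.1 0 0 0;0 0 0 0 0 0;0 0 0 0 0 0;0 0 0 0 0 0;0 0 0 0 0 0'
python3 - <<'E'
from h import *
s=snap('scene','s3'); P=cloud(s)
Q=P.reshape(-1,3);Q=Q[(np.hypot(Q[:,0]-.48,Q[:,1]-.081)<.03)&(Q[:,2]>.01)&(Q[:,2]<.075)]; print(np.histogram(Q[:,2],np.arange(.01,.08,.003)))
print(fit(P,(.480,.079),.018,.005,.035,.03),fit(P,(.480,.079),.019,.042,.06,.03))
cv2.imwrite('pics/s3c.png',cv2.resize(s['image'][150:230,250:350,::-1],None,fx=6,fy=6,interpolation=2))
E
```

```text
t: 13.55
tcp_pos: [0.4822, 0.081, 0.0169]
tool_rot: [0.0, 1.0, 0.0, 0.001]
force: [0.4, 2.0, 8.8]
finger_gap: 0.429
gripper_force: 35.0
(array([ 7, 11, 10, 10,  8, 11,  8,  8,  8,  8,  6, 12,  6, 10, 13,  6, 22,
       26,  8,  6,  5,  9,  0]), array([0.01 , 0.013, 0.016, 0.019, 0.022, 0.025, 0.028, 0.031, 0.034,
       0.037, 0.04 , 0.043, 0.046, 0.049, 0.052, 0.055, 0.058, 0.061,
       0.064, 0.067, 0.07 , 0.073, 0.076, 0.079]))
(array([0.4823, 0.0817]), 89, np.float64(0.0204), array([0.4732, 0.0735])) (array([0.4823, 0.077 ]), 66, np.float64(0.0516), array([0.4713, 0.0729]))
```

View pics/s3c.png

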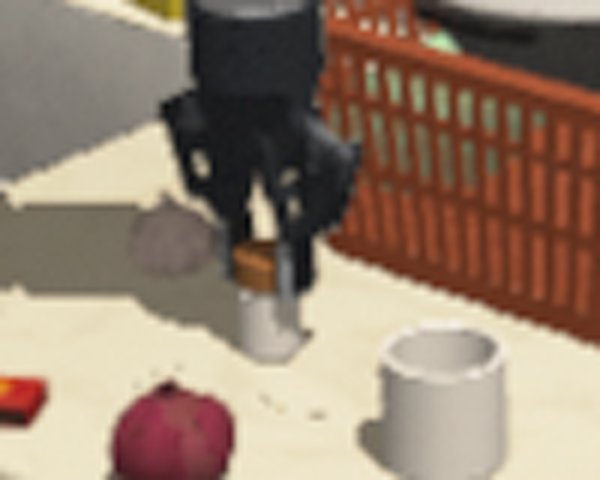

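The picture shows the lid flush on the small pot's rim at crop (260,270), held between the fingers. Its top is at about 0.060, so it is seated. Releasing.

```bash
python3 -m crank '0 0 -0.03 0 0 0;0 0 0 0 0 0;0 0 0 0 0 0;0 0 0 0 0 0;0 0 0 0 0 0' 0.3 30
python3 -m crank '0 0 -0.3 0 0 0;0 0 -0.5 0 0 0;0 0 -0.6 0 0 0;0 0 -0.7 0 0 0;0 0 -0.7 0 0 0'
python3 -m crank '0 0 -0.7 0 0 0;0 0 0 0 0 0;0 0 0 0 0 0;0 0 0 0 0 0;0 0 0 0 0 0' 0.7
python3 - <<'E'
from h import *
s=snap('scene','s4'); P=cloud(s);w=snap('wrist','w7');W=wcloud(w);print(telemetry.sense()['tcp_pos'])
for n,p in(('s',P),('w',W)):
  print(n,fit(p,(.481,.081),.018,.005,.036,.03),'lid side',fit(p,(.481,.081),.019,.044,.057,.03),'top',fit(p,(.481,.081),.01,.0575,.075,.03))
cv2.imwrite('pics/s4c.png',np.hstack([cv2.resize(s['image'][170:230,265:325,::-1],(400,400),interpolation=2),cv2.resize(w['image'][120:320,220:420,::-1],(400,400),interpolation=2)]))
E
```

```text
t: 14.1
tcp_pos: [0.481, 0.0808, 0.0174]
tool_rot: [0.0, 1.0, -0.0, -0.0]
force: [-0.3, -0.7, -0.0]
finger_gap: 0.65
gripper_force: 0.0
t: 14.6
tcp_pos: [0.4808, 0.0809, 0.1313]
tool_rot: [0.0, 1.0, -0.0, -0.0]
force: [-0.3, -0.8, 0.2]
finger_gap: 0.651
gripper_force: 0.0
t: 15.1
tcp_pos: [0.4801, 0.0809, 0.1565]
tool_rot: [0.0, 1.0, 0.0, -0.001]
force: [0.2, 0.1, -0.7]
finger_gap: 0.848
gripper_force: 0.0
[0.48042219 0.08088566 0.15661189]
s (array([0.4825, 0.0823]), 90, np.float64(0.0206), array([0.473 , 0.0725])) lid side (array([0.4823, 0.0784]), 50, np.float64(0.0517), array([0.4754, 0.0738])) top (array([0.4773, 0.0779]), 26, np.float64(0.0587), array([0.4779, 0.0756]))
w (array([0.4852, 0.0819]), 156, np.float64(0.0199), array([0.4695, 0.0834])) lid side (array([0.4843, 0.0795]), 112, np.float64(0.0512), array([0.4683, 0.0798])) top (array([0.4833, 0.0794]), 1341, np.float64(0.0602), array([0.4833, 0.0794]))
```

View pics/s4c.png

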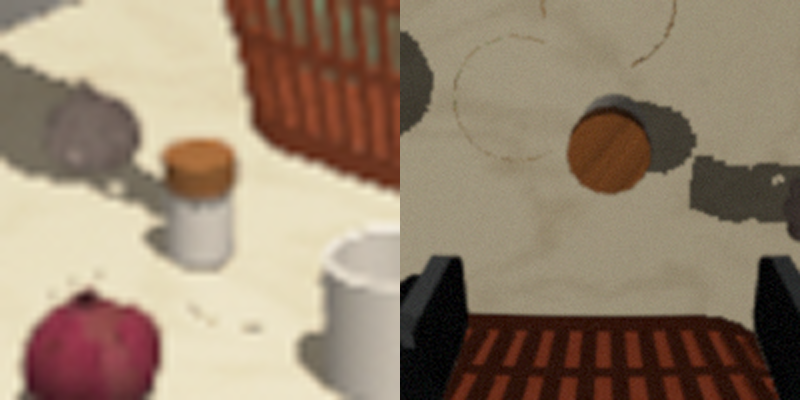

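The picture shows the small lid seated level on its pot, with its top at z≈0.060 and an offset of about 3 mm. Now the medium lid.

```bash
python3 -m crank '0.126 -0.65 0 0 0 0;0.126 -0.65 0 0 0 0;0.126 -0.65 0 0 0 0;0.126 -0.65 0 0 0 0;0.126 -0.65 0 0 0 0' >/dev/null
python3 -m crank '0.126 -0.65 0 0 0 0;0.126 -0.65 0 0 0 0;0.126 -0.65 0 0 0 0;0.126 -0.65 0 0 0 0;0.126 -0.65 0 0 0 0' >/dev/null
python3 -m crank '0.126 -0.65 0 0 0 0;0.126 -0.65 0 0 0 0;0.126 -0.65 0 0 0 0;0.126 -0.65 0 0 0 0;0.126 -0.65 0 0 0 0'
python3 -m crank '0 0 0.5 0 0 0;0 0 0.5 0 0 0;0 0 0.5 0 0 0;0 0 0.5 0 0 0;0 0 0 0 0 0'
python3 - <<'E'
from h import *
w=snap('wrist','w8');p=wcloud(w);print(telemetry.sense()['tcp_pos'])
print(fit(p,(.405,-.3095),.024,.05,.062,.04),'top',fit(p,(.405,-.3095),.01,.064,.07,.04))
E
```

```text
t: 16.7
tcp_pos: [0.4049, -0.3099, 0.1568]
tool_rot: [0.0, 1.0, 0.001, -0.001]
force: [0.6, 0.0, 0.5]
finger_gap: 0.855
gripper_force: 0.0
t: 17.2
tcp_pos: [0.4038, -0.3074, 0.0748]
tool_rot: [0.0, 1.0, 0.003, -0.002]
force: [-0.2, 0.6, -0.4]
finger_gap: 0.849
gripper_force: 0.0
[ 0.40459623 -0.30813446  0.07614316]
(array([ 0.4064, -0.3098]), 326, np.float64(0.0563), array([ 0.3862, -0.3095])) top (array([ 0.4045, -0.3098]), 4217, np.float64(0.0662), array([ 0.4046, -0.3097]))
```

```bash
python3 -m crank '0 0 0.4 0 0 0;0 0 0.4 0 0 0;0 0 0.4 0 0 0;0 0 0.2 0 0 0;0 0 0 0 0 0'
python3 -m crank '0 0 0 0 0 0;0 0 0 0 0 0;0 0 0 0 0 0;0 0 0 0 0 0;0 0 0 0 0 0' -1 30
python3 -m crank '0 0 -0.1 0 0 0;0 0 -0.2 0 0 0;0 0 -0.3 0 0 0;0 0 -0.5 0 0 0;0 0 -0.5 0 0 0'
python3 -m crank '0 0 -0.5 0 0 0;0 0 -0.5 0 0 0;0 0 -0.4 0 0 0;0 0 0 0 0 0;0 0 0 0 0 0'
python3 - <<'E'
from h import *
w=snap('wrist','w9');p=wcloud(w);print(telemetry.sense()['tcp_pos'])
print(fit(p,(.405,-.3095),.029,.028,.040,.04),'top',fit(p,(.405,-.3095),.01,.042,.048,.04),'held',fit(p,(.405,-.3095),.01,.145,.2,.022))
print('green etc. medium pot',fit(p,(.605,-.342),.02075,.045,.055,.04))
E
```

```text
t: 17.75
tcp_pos: [0.4054, -0.309, 0.0213]
tool_rot: [0.0, 1.0, 0.0, -0.0]
force: [-0.4, -0.2, -0.1]
finger_gap: 0.853
gripper_force: 0.0
t: 18.25
tcp_pos: [0.406, -0.3096, 0.0226]
tool_rot: [0.0, 1.0, -0.001, 0.001]
force: [-0.6, 0.2, 6.6]
finger_gap: 0.548
gripper_force: 31.0
t: 18.75
tcp_pos: [0.4054, -0.309, 0.0868]
tool_rot: [0.0, 1.0, 0.0, -0.0]
force: [0.1, -1.4, -1.1]
finger_gap: 0.544
gripper_force: 31.0
t: 19.25
tcp_pos: [0.4055, -0.3091, 0.1421]
tool_rot: [0.0, 1.0, -0.0, 0.0]
force: [-0.4, -0.1, -0.9]
finger_gap: 0.545
gripper_force: 31.0
[ 0.40513465 -0.30867879  0.14141217]
(array([ 0.407 , -0.3084]), 93, np.float64(0.0341), array([ 0.3824, -0.3083])) top (array([ 0.4038, -0.3083]), 2939, np.float64(0.0442), array([ 0.404 , -0.3083])) held (array([ 0.4037, -0.3095]), 6125, np.float64(0.1856), array([ 0.4037, -0.3095]))
green etc. medium pot None
```

```bash
python3 -m crank '-0.5 -0.08 0 0 0 0;-0.5 -0.08 0 0 0 0;-0.5 -0.08 0 0 0 0;-0.5 -0.08 0 0 0 0;-0.5 -0.08 0 0 0 0' >/dev/null
python3 - <<'E'
from h import *
w=snap('wrist','w10');p=wcloud(w);print(telemetry.sense()['tcp_pos'])
print(fit(p,(.605,-.342),.02075,.045,.055,.04))
E
python3 -m crank '-0.5 -0.08 0 0 0 0;-0.5 -0.08 0 0 0 0;-0.5 -0.08 0 0 0 0;-0.5 -0.08 0 0 0 0;-0.5 -0.08 0 0 0 0'
python3 -m crank '0 0 0.5 0 0 0;0 0 0.5 0 0 0;0 0 0.25 0 0 0;0 0 0 0 0 0;0 0 0 0 0 0'
python3 - <<'E'
from h import *
w=snap('wrist','w11');p=wcloud(w);print(telemetry.sense()['tcp_pos'])
print(fit(p,(.605,-.342),.02075,.045,.055,.04),fit(p,(.605,-.342),.023,.01,.04,.04))
P=cloud(snap('scene','s5'));print(fit(P,(.605,-.342),.02075,.045,.055,.04),fit(P,(.605,-.342),.023,.01,.04,.04),'lid',fit(P,(.605,-.342),.024,.119,.131,.04))
E
```

```text
[ 0.50926013 -0.3259623   0.14037343]
(array([ 0.6106, -0.3404]), 36, np.float64(0.0501), array([ 0.6275, -0.3508]))
t: 20.35
tcp_pos: [0.6051, -0.3406, 0.1397]
tool_rot: [0.0, 1.0, 0.001, -0.001]
force: [0.7, 0.3, -1.1]
finger_gap: 0.55
gripper_force: 31.0
t: 20.85
tcp_pos: [0.6053, -0.3412, 0.0914]
tool_rot: [0.0, 1.0, 0.0, -0.0]
force: [0.4, -0.2, 0.4]
finger_gap: 0.548
gripper_force: 31.0
[ 0.60575932 -0.34155372  0.09216588]
(array([ 0.6093, -0.3407]), 665, np.float64(0.0496), array([ 0.5969, -0.34  ])) (array([ 0.6099, -0.3408]), 582, np.float64(0.0252), array([ 0.5966, -0.3407]))
(array([ 0.6047, -0.3427]), 42, np.float64(0.0472), array([ 0.6036, -0.3412])) (array([ 0.6066, -0.3408]), 156, np.float64(0.0278), array([ 0.5976, -0.345 ])) lid (array([ 0.6028, -0.3427]), 90, np.float64(0.1256), array([ 0.5905, -0.3476]))
```

```bash
python3 -m crank '-0.085 0.025 0.4 0 0 0;0 0 0.5 0 0 0;0 0 0.4 0 0 0;0 0 0.3 0 0 0;0 0 0 0 0 0'
python3 -m crank '0 0 0.03 0 0 0;0 0 0.03 0 0 0;0 0 0 0 0 0;0 0 0 0 0 0;0 0 0 0 0 0'
```

```text
t: 21.45
tcp_pos: [0.6083, -0.3397, 0.0258]
tool_rot: [0.0, 1.0, 0.001, -0.001]
force: [0.8, 1.0, -0.3]
finger_gap: 0.546
gripper_force: 31.3
t: 21.95
tcp_pos: [0.6091, -0.3402, 0.0256]
tool_rot: [0.0, 1.0, -0.0, 0.0]
force: [0.3, -0.5, -0.3]
finger_gap: 0.544
gripper_force: 31.3
```

```bash
python3 -m crank '0 0 0.03 0 0 0;0 0 0.03 0 0 0;0 0 0 0 0 0;0 0 0 0 0 0;0 0 0 0 0 0'
python3 -m crank '0 0 0.03 0 0 0;0 0 0.03 0 0 0;0 0 0 0 0 0;0 0 0 0 0 0;0 0 0 0 0 0'
```

```text
t: 22.45
tcp_pos: [0.6092, -0.3403, 0.0244]
tool_rot: [0.0, 1.0, -0.0, 0.0]
force: [-1.3, 2.6, 6.6]
finger_gap: 0.549
gripper_force: 31.9
t: 22.95
tcp_pos: [0.6093, -0.3404, 0.0243]
tool_rot: [-0.0, 1.0, -0.0, 0.001]
force: [-4.9, 2.4, 16.3]
finger_gap: 0.547
gripper_force: 32.9
```

```bash
python3 -m crank '0 0 -0.09 0 0 0;0 0 0 0 0 0;0 0 0 0 0 0;0 0 0 0 0 0;0 0 0 0 0 0'
python3 -m crank '0 0 0 0 0 0;0 0 0 0 0 0;0 0 0 0 0 0;0 0 0 0 0 0;0 0 0 0 0 0' 0.55 30
python3 -m crank '0 0 -0.3 0 0 0;0 0 -0.5 0 0 0;0 0 -0.6 0 0 0;0 0 -0.7 0 0 0;0 0 -0.7 0 0 0'
python3 -m crank '0 0 0 0 0 0;0 0 0 0 0 0;0 0 0 0 0 0;0 0 0 0 0 0;0 0 0 0 0 0' 0.85
python3 - <<'E'
from h import *
P=cloud(snap('scene','s6'));w=snap('wrist','w12');W=wcloud(w);print(telemetry.sense()['tcp_pos'])
for n,p in(('s',P),('w',W)):
  print(n,fit(p,(.608,-.341),.023,.005,.044,.04),'lid side',fit(p,(.608,-.341),.024,.053,.065,.04),'top',fit(p,(.608,-.341),.01,.0665,.08,.04))
E
```

```text
t: 23.45
tcp_pos: [0.6092, -0.3403, 0.0244]
tool_rot: [0.0, 1.0, -0.0, 0.0]
force: [-0.5, 0.6, 5.4]
finger_gap: 0.55
gripper_force: 31.8
t: 23.95
tcp_pos: [0.6088, -0.3401, 0.0237]
tool_rot: [0.0, 1.0, 0.0, -0.0]
force: [-0.4, -0.2, -0.5]
finger_gap: 0.776
gripper_force: 0.0
t: 24.45
tcp_pos: [0.6089, -0.3402, 0.1379]
tool_rot: [0.0, 1.0, -0.0, 0.0]
force: [0.2, -0.1, 0.4]
finger_gap: 0.774
gripper_force: 0.0
t: 24.95
tcp_pos: [0.6083, -0.3397, 0.1346]
tool_rot: [0.0, 1.0, 0.001, -0.001]
force: [0.0, 0.1, 1.0]
finger_gap: 0.923
gripper_force: 0.0
[ 0.60856297 -0.33986879  0.13502574]
s (array([ 0.6078, -0.3407]), 165, np.float64(0.0248), array([ 0.5912, -0.3482])) lid side (array([ 0.6055, -0.3413]), 83, np.float64(0.0606), array([ 0.5991, -0.3459])) top (array([ 0.6041, -0.346 ]), 20, np.float64(0.0672), array([ 0.6037, -0.3459]))
w (array([ 0.6102, -0.3407]), 309, np.float64(0.025), array([ 0.5901, -0.3403])) lid side (array([ 0.6097, -0.341 ]), 138, np.float64(0.0593), array([ 0.5893, -0.3406])) top (array([ 0.6083, -0.3409]), 2643, np.float64(0.0682), array([ 0.6084, -0.3409]))
```

```bash
python3 -m crank '0.51 0.08 0 0 0 0;0.51 0.08 0 0 0 0;0.51 0.08 0 0 0 0;0.51 0.08 0 0 0 0;0.51 0.08 0 0 0 0' >/dev/null
python3 -m crank '0.51 0.08 0 0 0 0;0.51 0.08 0 0 0 0;0.51 0.08 0 0 0 0;0.51 0.08 0 0 0 0;0.51 0.08 0 0 0 0'
python3 -m crank '0 0 0.5 0 0 0;0 0 0.5 0 0 0;0 0 0.5 0 0 0;0 0 0.5 0 0 0;0 0 0 0 0 0'
python3 - <<'E'
from h import *
w=snap('wrist','w13');p=wcloud(w);print(telemetry.sense()['tcp_pos'])
print(fit(p,(.405,-.3095),.029,.028,.040,.045),'top',fit(p,(.405,-.3095),.01,.042,.048,.045))
E
python3 -m crank '0 0 0.4 0 0 0;0 0 0.4 0 0 0;0 0 0.4 0 0 0;0 0 0.2 0 0 0;0 0 0 0 0 0'
```

```text
t: 26.05
tcp_pos: [0.4042, -0.308, 0.1359]
tool_rot: [-0.0, 1.0, -0.0, -0.0]
force: [0.1, 1.2, -0.2]
finger_gap: 0.925
gripper_force: 0.0
t: 26.55
tcp_pos: [0.4037, -0.3068, 0.0539]
tool_rot: [0.0, 1.0, 0.002, -0.002]
force: [0.3, 0.3, 0.7]
finger_gap: 0.924
gripper_force: 0.0
[ 0.40434545 -0.3074932   0.0550724 ]
(array([ 0.4069, -0.3084]), 342, np.float64(0.0341), array([ 0.3817, -0.3081])) top (array([ 0.4045, -0.3084]), 6093, np.float64(0.0442), array([ 0.4048, -0.3084]))
t: 27.1
tcp_pos: [0.4049, -0.3081, -0.0001]
tool_rot: [0.0, 1.0, 0.0, -0.0]
force: [-0.0, 0.7, -0.2]
finger_gap: 0.924
gripper_force: 0.0
```

```bash
python3 -m crank '0 0 0.02 0 0 0;0 0 0 0 0 0;0 0 0 0 0 0;0 0 0 0 0 0;0 0 0 0 0 0' -1 30
python3 -m crank '0 0 -0.1 0 0 0;0 0 -0.2 0 0 0;0 0 -0.3 0 0 0;0 0 -0.5 0 0 0;0 0 -0.5 0 0 0'
python3 -m crank '0 0 -0.6 0 0 0;0 0 -0.6 0 0 0;0 0 -0.6 0 0 0;0 0 -0.6 0 0 0;0 0 0 0 0 0'
python3 - <<'E'
from h import *
w=snap('wrist','w14');p=wcloud(w);print(telemetry.sense()['tcp_pos'])
print(fit(p,(.405,-.3095),.034,.006,.018,.05),'top',fit(p,(.405,-.3095),.01,.020,.026,.05),'held',fit(p,(.405,-.3095),.01,.15,.21,.026))
E
```

```text
t: 27.6
tcp_pos: [0.4054, -0.3086, 0.0003]
tool_rot: [-0.0, 1.0, -0.001, 0.001]
force: [-0.8, 0.1, 6.4]
finger_gap: 0.665
gripper_force: 32.3
t: 28.1
tcp_pos: [0.4048, -0.3079, 0.0644]
tool_rot: [0.0, 1.0, 0.0, -0.0]
force: [1.0, 0.3, -0.5]
finger_gap: 0.664
gripper_force: 32.2
t: 28.6
tcp_pos: [0.4065, -0.3098, 0.163]
tool_rot: [-0.0, 1.0, -0.003, 0.003]
force: [0.6, -0.4, -1.6]
finger_gap: 0.664
gripper_force: 32.2
[ 0.40565869 -0.3088797   0.16132587]
(array([ 0.4075, -0.3096]), 74, np.float64(0.0112), array([ 0.3768, -0.309 ])) top (array([ 0.4055, -0.3093]), 3221, np.float64(0.0222), array([ 0.4056, -0.3094])) held (array([ 0.4026, -0.3094]), 8802, np.float64(0.2068), array([ 0.4029, -0.3094]))
```

```bash
python3 -m crank '0.011 0.7 0 0 0 0;0.011 0.7 0 0 0 0;0.011 0.7 0 0 0 0;0.011 0.7 0 0 0 0;0.011 0.7 0 0 0 0' >/dev/null
python3 -m crank '0.011 0.7 0 0 0 0;0.011 0.7 0 0 0 0;0.011 0.7 0 0 0 0;0.011 0.7 0 0 0 0;0.011 0.7 0 0 0 0'
python3 -m crank '0.011 0.7 0 0 0 0;0.011 0.7 0 0 0 0;0.011 0.7 0 0 0 0;0.011 0.7 0 0 0 0;0.011 0.7 0 0 0 0' >/dev/null
python3 -m crank '0.011 0.7 0 0 0 0;0.011 0.7 0 0 0 0;0.011 0.7 0 0 0 0;0.011 0.7 0 0 0 0;0.011 0.7 0 0 0 0'
python3 -m crank '0 0 0.5 0 0 0;0 0 0.5 0 0 0;0 0 0.25 0 0 0;0 0 0 0 0 0;0 0 0 0 0 0'
python3 - <<'E'
from h import *
w=snap('wrist','w15');p=wcloud(w);print(telemetry.sense()['tcp_pos'])
print(fit(p,(.394,.2535),.02575,.053,.063,.045),fit(p,(.394,.2535),.028,.01,.05,.045))
P=cloud(snap('scene','s7'));print(fit(P,(.394,.2535),.02575,.053,.063,.045),fit(P,(.394,.2535),.028,.01,.05,.045),'lid',fit(P,(.394,.2535),.029,.137,.150,.04))
E
```

```text
t: 29.65
tcp_pos: [0.3994, -0.0267, 0.1585]
tool_rot: [0.0, 1.0, 0.0, -0.001]
force: [1.1, -0.5, -0.3]
finger_gap: 0.664
gripper_force: 32.2
t: 30.65
tcp_pos: [0.3949, 0.2527, 0.1583]
tool_rot: [-0.0, 1.0, -0.0, -0.001]
force: [-0.2, 0.2, -0.5]
finger_gap: 0.662
gripper_force: 32.2
t: 31.15
tcp_pos: [0.3961, 0.2517, 0.1091]
tool_rot: [0.0, 1.0, -0.0, -0.0]
force: [0.1, -0.2, -1.1]
finger_gap: 0.663
gripper_force: 32.2
[0.39651219 0.2517664  0.10951406]
(array([0.3975, 0.2564]), 807, np.float64(0.0576), array([0.3826, 0.258 ])) (array([0.3979, 0.2552]), 754, np.float64(0.0298), array([0.3836, 0.258 ]))
(array([0.3938, 0.255 ]), 44, np.float64(0.0553), array([0.393 , 0.2533])) (array([0.3958, 0.2568]), 211, np.float64(0.0321), array([0.3878, 0.2463])) lid (array([0.3975, 0.248 ]), 69, np.float64(0.1438), array([0.3797, 0.2401]))
```

```bash
python3 -m crank '-0.025 0.1 0.5 0 0 0;0 0 0.5 0 0 0;0 0 0.5 0 0 0;0 0 0.35 0 0 0;0 0 0 0 0 0'
python3 -m crank '0 0 0.03 0 0 0;0 0 0.03 0 0 0;0 0 0 0 0 0;0 0 0 0 0 0;0 0 0 0 0 0'
python3 -m crank '0 0 0.03 0 0 0;0 0 0.03 0 0 0;0 0 0 0 0 0;0 0 0 0 0 0;0 0 0 0 0 0'
```

```text
t: 31.75
tcp_pos: [0.3968, 0.2555, 0.0345]
tool_rot: [0.0, 1.0, -0.0, -0.001]
force: [-0.3, -0.3, -0.6]
finger_gap: 0.663
gripper_force: 32.3
t: 32.25
tcp_pos: [0.3974, 0.256, 0.0332]
tool_rot: [0.0, 1.0, 0.0, 0.0]
force: [0.4, 0.3, -0.8]
finger_gap: 0.658
gripper_force: 32.3
t: 32.75
tcp_pos: [0.3975, 0.256, 0.0322]
tool_rot: [-0.0, 1.0, 0.0, 0.001]
force: [-2.9, -1.0, 16.8]
finger_gap: 0.662
gripper_force: 33.8
```

```bash
python3 -m crank '0 0 -0.05 0 0 0;0 0 0 0 0 0;0 0 0 0 0 0;0 0 0 0 0 0;0 0 0 0 0 0'
python3 -m crank '0 0 0 0 0 0;0 0 0 0 0 0;0 0 0 0 0 0;0 0 0 0 0 0;0 0 0 0 0 0' 0.8 30
python3 -m crank '0 0 -0.3 0 0 0;0 0 -0.5 0 0 0;0 0 -0.6 0 0 0;0 0 -0.7 0 0 0;0 0 -0.7 0 0 0'
python3 -m crank '0 0 0 0 0 0;0 0 0 0 0 0;0 0 0 0 0 0;0 0 0 0 0 0;0 0 0 0 0 0' 1
python3 - <<'E'
from h import *
P=cloud(snap('scene','s8'));w=snap('wrist','w16');W=wcloud(w);print(telemetry.sense()['tcp_pos'])
for n,p in(('s',P),('w',W)):
  print(n,fit(p,(.396,.255),.028,.005,.052,.045),'lid side',fit(p,(.396,.255),.029,.061,.073,.045),'top',fit(p,(.396,.255),.01,.0745,.09,.045))
E
```

```text
t: 33.25
tcp_pos: [0.3972, 0.2559, 0.0323]
tool_rot: [0.0, 1.0, -0.0, -0.0]
force: [0.9, -0.8, 2.5]
finger_gap: 0.661
gripper_force: 32.5
t: 33.75
tcp_pos: [0.3971, 0.2559, 0.0324]
tool_rot: [0.0, 1.0, -0.0, -0.0]
force: [-0.2, 0.9, -0.0]
finger_gap: 0.9
gripper_force: 0.0
t: 34.25
tcp_pos: [0.3967, 0.2557, 0.1453]
tool_rot: [0.0, 1.0, -0.0, -0.0]
force: [0.4, -0.5, 0.4]
finger_gap: 0.901
gripper_force: 0.0
t: 34.75
tcp_pos: [0.3965, 0.2556, 0.1434]
tool_rot: [0.0, 1.0, -0.0, -0.001]
force: [-0.0, -0.3, -0.6]
finger_gap: 1.001
gripper_force: 0.0
[0.39680427 0.25574181 0.14372532]
s (array([0.396 , 0.2569]), 198, np.float64(0.0287), array([0.3823, 0.2398])) lid side (array([0.3965, 0.2556]), 83, np.float64(0.069), array([0.3858, 0.2457])) top (array([0.3915, 0.25  ]), 39, np.float64(0.0757), array([0.3931, 0.2493]))
w (array([0.3981, 0.2564]), 375, np.float64(0.0301), array([0.3734, 0.2568])) lid side (array([0.3987, 0.2551]), 159, np.float64(0.0671), array([0.3739, 0.2542])) top (array([0.397 , 0.2552]), 3836, np.float64(0.0762), array([0.3972, 0.2552]))
```

```bash
python3 -m crank '-0.011 -0.706 0 0 0 0;-0.011 -0.706 0 0 0 0;-0.011 -0.706 0 0 0 0;-0.011 -0.706 0 0 0 0;-0.011 -0.706 0 0 0 0' >/dev/null
python3 -m crank '-0.011 -0.706 0 0 0 0;-0.011 -0.706 0 0 0 0;-0.011 -0.706 0 0 0 0;-0.011 -0.706 0 0 0 0;-0.011 -0.706 0 0 0 0' >/dev/null
python3 -m crank '-0.011 -0.706 0 0 0 0;-0.011 -0.706 0 0 0 0;-0.011 -0.706 0 0 0 0;-0.011 -0.706 0 0 0 0;-0.011 -0.706 0 0 0 0' >/dev/null
python3 -m crank '-0.011 -0.706 0 0 0 0;-0.011 -0.706 0 0 0 0;-0.011 -0.706 0 0 0 0;-0.011 -0.706 0 0 0 0;-0.011 -0.706 0 0 0 0'
python3 -m crank '0 0 0.6 0 0 0;0 0 0.6 0 0 0;0 0 0.6 0 0 0;0 0 0.7 0 0 0;0 0 0 0 0 0'
python3 - <<'E'
from h import *
w=snap('wrist','w17');p=wcloud(w);print(telemetry.sense()['tcp_pos'])
print(fit(p,(.405,-.3095),.034,.006,.018,.05),'top',fit(p,(.405,-.3095),.01,.020,.026,.05))
E
```

```text
t: 36.85
tcp_pos: [0.4057, -0.31, 0.144]
tool_rot: [0.0, 1.0, 0.0, -0.0]
force: [0.6, 0.3, -0.1]
finger_gap: 1.003
gripper_force: 0.0
t: 37.35
tcp_pos: [0.404, -0.3069, 0.0413]
tool_rot: [0.0, 1.0, 0.003, -0.003]
force: [-0.2, 0.0, -0.1]
finger_gap: 1.002
gripper_force: 0.0
[ 0.40486238 -0.30778556  0.04291595]
(array([ 0.4073, -0.3095]), 286, np.float64(0.0122), array([ 0.3773, -0.3097])) top (array([ 0.4046, -0.3094]), 7700, np.float64(0.0222), array([ 0.405 , -0.3095]))
```

Well centred. Going down and closing.

```bash
python3 -m crank '0 0 0.4 0 0 0;0 0 0.4 0 0 0;0 0 0.4 0 0 0;0 0 0.2 0 0 0;0 0 0 0 0 0'
python3 -m crank '0 0 0.1 0 0 0;0 0 0.1 0 0 0;0 0 0 0 0 0;0 0 0 0 0 0;0 0 0 0 0 0'
python3 -m crank '0 0 0 0 0 0;0 0 0 0 0 0;0 0 0 0 0 0;0 0 0 0 0 0;0 0 0 0 0 0' -1 35
python3 -m crank '0 0 -0.1 0 0 0;0 0 -0.2 0 0 0;0 0 -0.3 0 0 0;0 0 -0.5 0 0 0;0 0 -0.5 0 0 0'
python3 -m crank '0 0 -0.6 0 0 0;0 0 -0.6 0 0 0;0 0 -0.6 0 0 0;0 0 -0.6 0 0 0;0 0 -0.5 0 0 0'
python3 - <<'E'
from h import *
w=snap('wrist','w18');p=wcloud(w);print(telemetry.sense()['tcp_pos'])
print('held',fit(p,(.405,-.3095),.01,.14,.23,.03))
E
```

```text
t: 37.9
tcp_pos: [0.406, -0.309, -0.0115]
tool_rot: [0.0, 1.0, 0.0, -0.0]
force: [0.0, -0.6, 0.3]
finger_gap: 1.0
gripper_force: 0.0
t: 38.4
tcp_pos: [0.406, -0.309, -0.0194]
tool_rot: [0.0, 1.0, -0.0, 0.0]
force: [0.1, -0.6, -0.5]
finger_gap: 0.999
gripper_force: 0.0
t: 38.9
tcp_pos: [0.406, -0.3089, -0.0191]
tool_rot: [0.0, 1.0, -0.0, 0.0]
force: [-0.5, 0.0, 5.6]
finger_gap: 0.772
gripper_force: 38.8
t: 39.4
tcp_pos: [0.4058, -0.3088, 0.0455]
tool_rot: [0.0, 1.0, 0.0, -0.0]
force: [-0.3, 0.0, -1.4]
finger_gap: 0.772
gripper_force: 39.6
t: 39.9
tcp_pos: [0.4059, -0.3088, 0.1626]
tool_rot: [-0.0, 1.0, -0.001, 0.001]
force: [-0.6, -0.1, -0.9]
finger_gap: 0.77
gripper_force: 39.6
[ 0.40735578 -0.31039205  0.1653296 ]
held (array([ 0.4024, -0.3095]), 11107, np.float64(0.2039), array([ 0.4028, -0.3095]))
```

```bash
python3 -m crank '-0.1 0.572 0 0 0 0;-0.1 0.572 0 0 0 0;-0.1 0.572 0 0 0 0;-0.1 0.572 0 0 0 0;-0.1 0.572 0 0 0 0' >/dev/null
python3 -m crank '-0.1 0.572 0 0 0 0;-0.1 0.572 0 0 0 0;-0.1 0.572 0 0 0 0;-0.1 0.572 0 0 0 0;-0.1 0.572 0 0 0 0'
python3 -m crank '0 0 0.4 0 0 0;0 0 0.4 0 0 0;0 0 0.2 0 0 0;0 0 0 0 0 0;0 0 0 0 0 0'
python3 - <<'E'
from h import *
w=snap('wrist','w19');p=wcloud(w);print(telemetry.sense()['tcp_pos'])
c=(.446,-.08)
print(fit(p,c,.03075,.061,.071,.045),fit(p,c,.033,.01,.06,.045))
P=cloud(snap('scene','s9'));print(fit(P,c,.03075,.061,.071,.045),fit(P,c,.033,.01,.058,.045),'lid',fit(P,c,.034,.146,.158,.045))
E
```

```text
t: 40.95
tcp_pos: [0.4455, -0.079, 0.1604]
tool_rot: [0.0, 1.0, 0.0, -0.0]
force: [-0.3, -0.2, -1.8]
finger_gap: 0.774
gripper_force: 39.6
t: 41.45
tcp_pos: [0.446, -0.0803, 0.1206]
tool_rot: [0.0, 1.0, -0.0, 0.0]
force: [-0.8, -1.2, -0.6]
finger_gap: 0.77
gripper_force: 39.6
[ 0.44625781 -0.08046156  0.12081394]
(array([ 0.4484, -0.0795]), 789, np.float64(0.0657), array([ 0.4272, -0.0788])) (array([ 0.449, -0.08 ]), 772, np.float64(0.0364), array([ 0.4253, -0.0783]))
(array([ 0.4445, -0.0808]), 62, np.float64(0.0633), array([ 0.4482, -0.0804])) (array([ 0.4457, -0.0799]), 379, np.float64(0.0373), array([ 0.4359, -0.0876])) lid (array([ 0.4455, -0.0824]), 92, np.float64(0.1533), array([ 0.4263, -0.092 ]))
```

```bash
python3 -m crank '-0.04 0.025 0.5 0 0 0;0 0 0.5 0 0 0;0 0 0.5 0 0 0;0 0 0.35 0 0 0;0 0 0 0 0 0'
python3 -m crank '0 0 0.03 0 0 0;0 0 0.03 0 0 0;0 0 0 0 0 0;0 0 0 0 0 0;0 0 0 0 0 0'
python3 -m crank '0 0 0.03 0 0 0;0 0 0.03 0 0 0;0 0 0 0 0 0;0 0 0 0 0 0;0 0 0 0 0 0'
```

```text
t: 42.05
tcp_pos: [0.4469, -0.0791, 0.0456]
tool_rot: [0.0, 1.0, 0.0, -0.001]
force: [-0.3, -0.6, -1.2]
finger_gap: 0.771
gripper_force: 39.6
t: 42.55
tcp_pos: [0.4478, -0.0792, 0.0444]
tool_rot: [-0.0, 1.0, -0.0, 0.0]
force: [0.1, 0.4, -1.3]
finger_gap: 0.776
gripper_force: 39.6
t: 43.05
tcp_pos: [0.4478, -0.0792, 0.0429]
tool_rot: [0.0, 1.0, -0.0, 0.001]
force: [-2.0, 1.5, 13.1]
finger_gap: 0.775
gripper_force: 41.0
```

Seated. Raising 1 mm, releasing, backing off and checking every lid.

```bash
python3 -m crank '0 0 -0.03 0 0 0;0 0 0 0 0 0;0 0 0 0 0 0;0 0 0 0 0 0;0 0 0 0 0 0'
python3 -m crank '0 0 0 0 0 0;0 0 0 0 0 0;0 0 0 0 0 0;0 0 0 0 0 0;0 0 0 0 0 0' 1 30
python3 -m crank '0 0 -0.3 0 0 0;0 0 -0.5 0 0 0;0 0 -0.6 0 0 0;0 0 -0.7 0 0 0;0 0 -0.7 0 0 0'
python3 -m crank '0 0 -0.5 0 0 0;0 0 0 0 0 0;0 0 0 0 0 0;0 0 0 0 0 0;0 0 0 0 0 0'
python3 - <<'E'
from h import *
s=snap('scene','s10');P=cloud(s);w=snap('wrist','w20');W=wcloud(w);print(telemetry.sense()['tcp_pos'])
for k,c,h,r in(('largest',(.447,-.08),.066,.033),('large',(.397,.2555),.058,.028),('medium',(.608,-.341),.05,.023),('small',(.482,.081),.042,.018)):
  for n,p in(('s',P),('w',W)):
    print(k,n,fit(p,c,r,.005,h-.006,r+.012),'lid',fit(p,c,r+.001,h+.003,h+.015,r+.012),'top',fit(p,c,.01,h+.0165,h+.03,r+.012))
cv2.imwrite('pics/s10c.png',cv2.resize(s['image'][160:280,220:450,::-1],None,fx=3.4,fy=3.4,interpolation=2))
E
```

```text
t: 43.55
tcp_pos: [0.4477, -0.0792, 0.0429]
tool_rot: [0.0, 1.0, -0.0, 0.0]
force: [-0.0, 0.8, 4.1]
finger_gap: 0.769
gripper_force: 40.2
t: 44.05
tcp_pos: [0.4475, -0.0791, 0.0427]
tool_rot: [0.0, 1.0, 0.0, -0.0]
force: [-0.3, 0.4, -0.2]
finger_gap: 1.002
gripper_force: 0.0
t: 44.55
tcp_pos: [0.447, -0.0789, 0.1557]
tool_rot: [0.0, 1.0, 0.0, -0.0]
force: [0.7, -0.1, 0.4]
finger_gap: 0.999
gripper_force: 0.0
t: 45.05
tcp_pos: [0.4467, -0.0788, 0.1737]
tool_rot: [0.0, 1.0, 0.001, -0.001]
force: [-0.7, -0.9, 0.2]
finger_gap: 1.0
gripper_force: 0.0
[ 0.44695749 -0.07887965  0.17389048]
largest s (array([ 0.4469, -0.0792]), 323, np.float64(0.0329), array([ 0.4265, -0.0958])) lid (array([ 0.4468, -0.0792]), 120, np.float64(0.0768), array([ 0.4348, -0.0895])) top (array([ 0.4409, -0.0803]), 54, np.float64(0.0836), array([ 0.4407, -0.0809]))
largest w (array([ 0.4491, -0.0795]), 343, np.float64(0.0346), array([ 0.4198, -0.0792])) lid (array([ 0.4491, -0.0799]), 125, np.float64(0.0749), array([ 0.4193, -0.0798])) top (array([ 0.4473, -0.0799]), 4492, np.float64(0.0842), array([ 0.4475, -0.07
[... 786 characters left out ...]
, np.float64(0.0232), array([ 0.5958, -0.3285])) lid (array([ 0.6095, -0.3411]), 69, np.float64(0.0589), array([ 0.5865, -0.3391])) top (array([ 0.5994, -0.347 ]), 125, np.float64(0.0684), array([ 0.596 , -0.3508]))
small s (array([0.483 , 0.0823]), 86, np.float64(0.0202), array([0.4731, 0.0733])) lid (array([0.4834, 0.0798]), 49, np.float64(0.0519), array([0.4745, 0.0739])) top (array([0.4776, 0.0768]), 14, np.float64(0.0593), array([0.4784, 0.0752]))
small w (array([0.4853, 0.082 ]), 365, np.float64(0.0208), array([0.4764, 0.0702])) lid (array([0.4846, 0.0798]), 192, np.float64(0.0512), array([0.4757, 0.0672])) top (array([0.4836, 0.0785]), 776, np.float64(0.0601), array([0.4836, 0.0784]))
```

View pics/s10c.png

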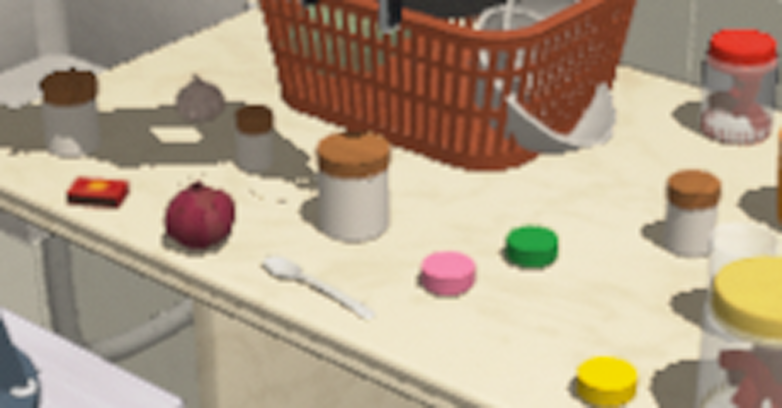

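The picture shows all four pots lidded: large at crop (70,110), small (254,138), largest (353,185) and medium (692,210). Every lid is level and within about 3 mm of its pot's axis, and the garlic and tea glass are untouched. Handing in.

```bash
python3 -c "
from station import manip; print(manip.sign_off())"
```

```text
the job is handed in; nothing more can be done
None
```

The job is handed in at about 45 s: all four lids are seated level on their own pots, within about 3 mm of centre by camera; the hand-in gave no verdict.

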